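# Set, lock and open the purge gas for the digestion block

## Robot

A 6-joint arm with a two-finger parallel gripper is mounted at the origin on the work surface. World frame = base frame: x ahead of the robot, y to its left, z up, the work surface at z = 0. Lengths are in m, angles in rad, forces in N, time in s.
With the tool pointing down it reaches from about 0.25 to 0.775 m from the base axis. Payload 4 kg.
Tool frame: the origin (TCP) lies on the front face of the gripper's body, between the roots of the fingers; the fingertips stand 97 mm ahead of it and the grasp point (between the pads) lies 78 mm ahead of it (arm.hold_point_z is the distance from the TCP to the grasp point, in m); y points along the fingers, z is the direction in which the jaws open and shut, and the axes are right-handed (so a half turn about y gives the same grasp; the last joint's range is limited). The gripper opens to 94 mm and grips with 3 to 60 N. Pads are 16 mm wide; open, the fingers measure 119 mm over their backs; the gripper's body (75 mm by 177 mm) begins 78 mm behind the grasp point.
Start: joints at [-1.307, 0.087, 1.371, -0, 1.684, -0.103], TCP at [0.197, -0.513, 0.303] pointing down, gripper open.
Joint ranges: [-3.1, 3.1], [-0.76, 2.03], [0.27, 2.55], [-1.08, 4.22], [0.17, 2.65], [-2.57, 2.57]. Speed limits (rad/s): [2.79, 2.79, 3.14, 3.14, 3.14, 3.14].

## Interface

Orientations are given as a unit quaternion [w, x, y, z].
In Python, from bench import arm gives the robot as it stands. The module is installed in compiled form; this text tells all that it offers. Calls block until the motion is done:
- arm.move_pose(position, orientation): joint-space move of the TCP to a pose.
- arm.line_to(position, ori=None, vel=0.15, threshold=None): straight line of the TCP; ori=None keeps the orientation; vel is the mean speed in m/s. With threshold (N) it stops when the force on the tool has changed by that much, and returns True; else False.
- arm.movej(angles): joint-space move.
- arm.open() and arm.grasp(newtons=None): open the fingers fully, or close them until they stop; newtons is the grip in N (None keeps the last).
- arm.dwell(seconds).
- arm.inverse_kinematics(position, orientation): joint angles nearest the present ones, or None.
- arm.get_image(name): name is "side" or "top"; returns (picture, depth): 400x640x3 uint8, blue, green, red; 400x640 float32, m along the optical axis (not along the pixel's ray), 0 where there is no reading.
- arm.calibration(name): a dict with "K" (3x3 intrinsics, pixels), "k1" (the pictures are not rectified: a ray, as slopes to the right and down, at radius r is drawn at 1 + k1 r^2 times it, then the intrinsics apply), "pose" (4x4, takes a point from camera to world coordinates). Camera axes: x right, y down, z forward; pixel columns grow to the right and rows downward; lengths in m; the calibration is good to about 2 mm. A picture is of the moment at which its call begins. calibration takes no time and is no camera call.
A pose or a line that the arm cannot do raises arm.MotionError and nothing moves.
- arm.sign_off(): hands the job in, once; it reports no verdict.
Trained networks look in the newest picture that a camera, given by its name, has taken for a name from the list of things; names that differ only in an ending like _2 or _b are one class to them, and where a whole thing is asked for, a point or a joint stands for the part that bears it (a point fixed in the world has none). Each returns a list of dicts, best first, with "score" (0 to 1); they miss things now and then, are a little off and sometimes report something else, mostly with a low value. They report only what shows in the picture. A call takes as long as a camera call. They do not tell look-alikes from the thing itself.
- arm.outline_of(name, camera): "mask" (400x640 bool, what is visible of it).
- arm.tip_of(name, camera): "location" ([x, y, z] in m, in the coordinates of the camera as it stood for that picture, good to about 4 mm: a listed point, or the origin of a listed thing).
Readings, each from a call of its own:
- arm.get_time_s(): time.
- arm.get_joint_pos(): joint angles.
- arm.get_joint_velocities(): joint speeds.
- arm.get_tau(): joint torques, N m.
- arm.get_position(): TCP position.
- arm.get_orientation(): TCP orientation.
- arm.get_contact_force(): force on the tool from outside, world axes, zero at the start.
- arm.get_ft_torque(): the same for the moment, N m.
- arm.get_grip_width(): opening from 0.0 (shut) to 1.0 (fully open).
Only numpy, scipy, OpenCV 4.12 (cv2) and the standard library are available. Lean on these libraries where they do the work, as an engineer would, in place of code of your own. Each camera call takes 0.05 s, during which the arm holds its last target.

## Task

Get the purge gas ready for the digestion block: turn the regulator knob on the white console until its yellow pointer is at the green mark, then slide the clear lock cover fully home over the knob. Once it is locked, throw the lever of the blue valve into the notch beside the green disc, and leave the other things on the bench where they are.

Things in the scene. Friction and masses are not known exactly. Their poses are not given: they have to be found in the camera images.
- regulator: white fixed flow-regulator console, 120 (x) x 230 (y) x 45 mm high, origin under its centre. On its flat top: the black knob at local (0, -70) mm, and two low rails along local y on which the lock cover slides
- knob (a joint): angle of the regulator knob, rad, 0 to 2.4, growing as it turns clockwise seen from above; it stays where it is left. At 0 its pointer points along the console's -x
- knob_grip (a point): on the knob's vertical axis, 77 mm above the bench (32 mm above the console top), 2 mm below the knob's top. The knob is a black disc of 48 mm diameter (48 to 56 mm above the bench) carrying an upright bar grip 44 mm long, 14 mm thick, 56 to 79 mm above the bench. The bar runs along the pointer line; grip it across its 14 mm thickness
- knob_pointer (a point): rim of the knob's disc, 24 mm from the axis, at the tip of the yellow pointer line (the yellow line covers only the pointer's half of the bar)
- scale_mark (a point): inner end, 25 mm from the knob axis, of the bright green set mark (11 x 9 mm) on the aluminium scale ring (72 mm diameter, 2 mm thick, fixed, with black ticks) round the knob. The knob is set when its pointer tip points at this mark; the mark is 0.5 to 1.5 rad clockwise of the pointer at the start
- cover (a joint): travel of the sliding lock cover, m: 0 = parked clear of the knob, 0.125 = at its end stop, fully over the knob (cover centred on the knob axis). It slides towards the console's -y and stays where it is left (about 2 N)
- cover_grip (a point): in the orange fin on top of the cover, centred, 109 mm above the bench, 14 mm below the fin's top. The cover is a clear tunnel with orange edges, 88 mm wide (console x), 80 mm long (console y), open at both ends, its flat top 91 mm above the bench. The fin is 40 mm long (console x), 12 mm thick (console y), 91 to 123 mm above the bench
- valve: blue fixed gas supply valve, 150 (x) x 170 (y) x 40 mm high, origin under its centre. Its lever turns flat above the top about a vertical pivot at local (-60, 0) mm, and points roughly along local +x at the middle notch
- lever (a joint): angle of the valve lever, rad, growing clockwise seen from above: 0 = closed notch (beside a red dot), 0.6 = middle notch, 1.2 = last notch. It is stiff (about 2 N at the handle) and stays where it is left, so it must be brought into the notch, not merely near it. In each notch it points straight at the centre of that notch's dot or disc
- lever_grip (a point): on the axis of the lever's upright round black handle, 70 mm from the pivot, 82 mm above the bench. The handle is 20 mm in diameter, 57 to 95 mm above the bench; the flat steel lever under it is 12 mm wide, its top 57 mm above the bench
- lever_aim (a point): the point that the lever points at: on the lever's line, 108 mm from the pivot, just beyond its tip, 43 mm above the bench
- green_disc: green disc 18 mm wide, 3 mm thick, on the valve's top beside the notch to be used (108 mm from the pivot, at the middle or the last notch); origin under its centre
- white_disc: white disc of the same size beside the other notch, not to be used
- tube_a: a capped white plastic digestion tube standing upright, 33 mm wide, 75 mm tall; a bystander, origin under its centre
- tube_b: a second white tube, same as tube_a; a bystander, origin under its centre
- acid_bottle: an amber glass bottle with a red cap, 60 mm wide, 130 mm tall; a bystander, origin under its centre
- jar: a clear jar with a blue cap, 56 mm wide, 70 mm tall; a bystander, origin under its centre
- wrench: a steel wrench lying flat, 160 mm long; a bystander, origin under its middle
- beaker: a glass beaker, 60 mm wide, 80 mm tall; a bystander, origin under its centre
Not all that is in view belongs to the job. Several things have the shape of the valve; the one meant has the colours described above.

How it is judged:
On the way, in this order (a step that is already met when the one before it is completed fails the run):
1. the knob's pointer is at the green mark while the cover is still clear of the knob (horizontal distance between knob_pointer and scale_mark below 0.0035 m and value of joint cover below 0.04 m), for 0.2 s.
2. the lock cover is fully home over the knob, the pointer still at the mark (horizontal distance between knob_pointer and scale_mark below 0.0035 m and value of joint cover above 0.12 m), for 0.2 s.
3. the lever rests in the notch beside the green disc (horizontal distance between lever_aim and green_disc below 0.009 m and velocity of joint lever between -0.05 and 0.05 rad/s), for 0.2 s.
At the end, for the whole second after the job is handed in: The knob's pointer tip is within 3.5 mm (about 8 degrees) of the green mark, the cover is within 5 mm of its end stop over the knob, and the lever is at rest in the notch beside the green disc (pointing within 9 mm of the disc's centre) (all of step 2 and all of step 3); the robot touches nothing.
It fails at once if a bystander (tube, bottle, jar, wrench or beaker) is pushed more than 30 mm away (distance of any of tube_a, tube_b, acid_bottle, jar, wrench, beaker from where it was at the start of the episode above 0.03 m).
It fails at once if a tube, the bottle, the jar or the beaker is knocked over (angle between any of tube_a, tube_b, acid_bottle, jar, beaker's own z axis and vertical above 0.5 rad).
It also fails if it takes over 58 s, if anything falls off the work surface, if the arm or the gripper's body presses on something with over 40 N, if the wrist force passes 120 N, or if a joint passes its speed limit or range.

## Working session

There is one attempt and no reset: what is moved stays moved. The work goes in short steps, each a Python script; the robot and the scene stay as the last script left them, time stands still between calls to the robot, and variables do not carry over. Pictures are saved under pics/ and viewed, and the job is handed in when it is done.

```bash
mkdir -p pics; cat > h.py <<'E'
from bench import arm
import numpy as np, cv2
def cal(n):
    c=arm.calibration(n); return np.array(c["K"]),c["k1"],np.array(c["pose"])
def unproj(n,u,v,d):
    K,k1,P=cal(n)
    xd=np.array([(u-K[0,2])/K[0,0],(v-K[1,2])/K[1,1]]); x=xd.copy()
    for _ in range(20): x=xd/(1+k1*(x@x))
    return (P@np.array([x[0]*d,x[1]*d,d,1]))[:3]
def unproj_z(n,u,v,z):
    P=cal(n)[2]; o=P[:3,3]; p=unproj(n,u,v,1.0); r=p-o
    return o+r*(z-o[2])/r[2]
def proj(n,p):
    K,k1,P=cal(n); q=np.linalg.inv(P)@np.append(p,1); x=q[:2]/q[2]; x=x*(1+k1*(x@x))
    return K[0,0]*x[0]+K[0,2],K[1,1]*x[1]+K[1,2]
def tip(name,cam):
    P=cal(cam)[2]
    return [(round(r["score"],2),np.round((P@np.append(r["location"],1))[:3],4)) for r in arm.tip_of(name,cam)]
E
python3 - <<'E'
from h import *
for n in("side","top"):
    im,d=arm.get_image(n); cv2.imwrite(f"pics/{n}0.png",im); np.save(f"{n}0.npy",d); print(n,cal(n))
    for k in ["regulator","knob_grip","knob_pointer","scale_mark","cover_grip","valve","lever_grip","lever_aim","green_disc","white_disc","tube_a","acid_bottle","jar","wrench","beaker"]:
        print(k,tip(k,n))
print(arm.get_time_s(),arm.get_orientation(),arm.hold_point_z)
E
```

```text
side (array([[397.84733043,   0.        , 325.92606718],
       [  0.        , 397.84733043, 199.11122506],
       [  0.        ,   0.        ,   1.        ]]), -0.025300621483566568, array([[ 0.96026623, -0.14313536,  0.23958513,  0.28491722],
       [-0.2786519 , -0.5395686 ,  0.79449282, -0.96813297],
       [ 0.01555259, -0.82968548, -0.55801445,  0.67893079],
       [ 0.        ,  0.        ,  0.        ,  1.        ]]))
regulator [(0.69, array([0.5335, 0.2422, 0.0019]))]
knob_grip [(0.51, array([0.5466, 0.1698, 0.079 ]))]
knob_pointer [(0.54, array([0.5275, 0.1772, 0.0554]))]
scale_mark [(0.41, array([0.5384, 0.1916, 0.0495]))]
cover_grip [(0.68, array([0.5156, 0.2863, 0.1089])), (0.46, array([ 0.536 , -0.1848,  0.044 ])), (0.2, array([ 0.5697, -0.2398,  0.0429]))]
valve [(0.86, array([ 5.240e-01, -2.479e-01,  3.000e-04])), (0.68, array([ 0.3748, -0.57  , -0.0013]))]
lever_grip [(0.69, array([ 0.5082, -0.2079,  0.0796])), (0.57, array([ 0.3669, -0.5294,  0.0802])), (0.2, array([0.5383, 0.1938, 0.0491]))]
lever_aim [(0.73, array([ 0.5366, -0.1827,  0.0485])), (0.58, array([ 0.39
[... 1726 characters left out ...]
65])), (0.72, array([ 0.3949, -0.5037,  0.046 ])), (0.42, array([ 0.5126, -0.2103,  0.0814]))]
green_disc [(0.6, array([ 0.5655, -0.3061,  0.0409]))]
white_disc [(0.67, array([0.5199, 0.1839, 0.0531])), (0.46, array([ 0.5729, -0.2392,  0.0388]))]
tube_a [(0.52, array([ 0.5616, -0.0312,  0.0023])), (0.42, array([0.3766, 0.0016, 0.0006]))]
acid_bottle [(0.74, array([ 0.7297, -0.0028, -0.0028])), (0.33, array([0.5213, 0.1819, 0.0558]))]
jar [(0.81, array([0.3288, 0.2548, 0.0056]))]
wrench [(0.74, array([ 3.519e-01, -2.486e-01,  3.000e-04]))]
beaker [(0.8, array([ 0.7656, -0.1714, -0.0034])), (0.31, array([ 0.7306, -0.0042, -0.0017]))]
1.6 [-0.12896017  0.12895321 -0.69519919  0.69529737] 0.0784
```

View pics/top0.png

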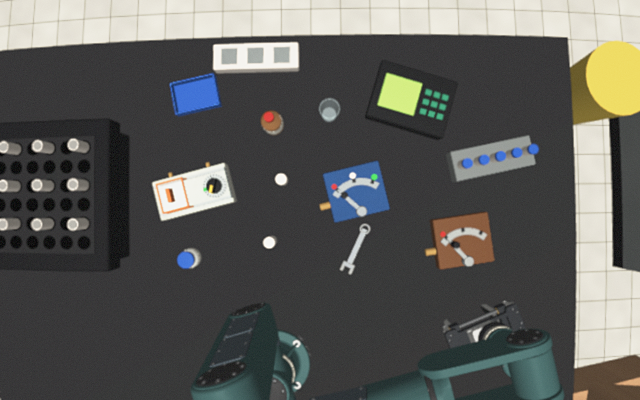

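View pics/side0.png

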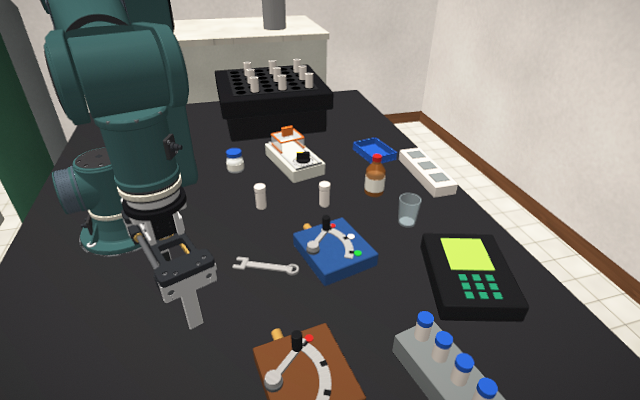

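```bash
python3 - <<'E'
from h import *
im=cv2.imread("pics/top0.png"); u,v=map(int,proj("top",[.535,.23,.06])); print(u,v)
c=im[v-75:v+75,u-75:u+75]; a=cv2.resize(c,(590,590),interpolation=cv2.INTER_CUBIC); cv2.imwrite("pics/topcrop.png",a)
E
```

```text
193 188
```

View pics/topcrop.png

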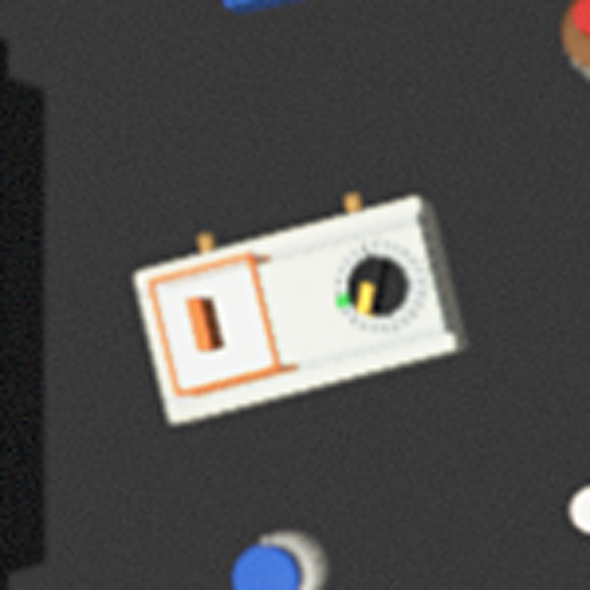

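The top view shows the console with the knob at about (213,186) and the orange fin at about (170,195). The mark is to the left of the pointer. The blue valve is at about (355,192), with its lever at the red dot, white in the middle and green at the last notch at about (374,184). Next I'll refine the positions from blob centroids.

```bash
cat >> h.py <<'E'
def cent(im,lo,hi,c,r):
    hsv=cv2.cvtColor(im,cv2.COLOR_BGR2HSV); m=cv2.inRange(hsv,np.array(lo),np.array(hi))
    w=np.zeros_like(m); cv2.circle(w,(int(c[0]),int(c[1])),r,255,-1); m&=w
    sat=hsv[...,1].astype(float)*hsv[...,2]*(m>0); v,u=np.indices(m.shape)
    return (sat*u).sum()/sat.sum(),(sat*v).sum()/sat.sum(),int((m>0).sum())
def measure(n,im):
    g=cent(im,(50,120,80),(75,255,255),proj(n,[.537,.192,.047]),9)
    y=cent(im,(18,120,80),(35,255,255),proj(n,[.54,.175,.07]),14)
    G=unproj_z(n,g[0],g[1],.047); Y=unproj_z(n,y[0],y[1],.077)
    return G,g,Y,y
E
python3 - <<'E'
from h import *
for n in("top","side"):
    im=cv2.imread(f"pics/{n}0.png"); G,g,Y,y=measure(n,im); print(n,G,g[2],Y,y[2])
    for nm,lo,hi,p,z in [("green",(50,120,80),(75,255,255),[.566,-.304,.043],.0425),("white",(0,0,225),(180,40,255),[.571,-.239,.043],.0425),("red",(0,150,80),(8,255,255),[.545,-.178,.043],.0415)]:
        c=cent(im,lo,hi,proj(n,p),9); print(nm,unproj_z(n,c[0],c[1],z),c[2])
im=cv2.imread("pics/top0.png")
# fin
c=cent(im,(3,120,80),(17,255,255),proj("top",[.517,.286,.12]),9); print("fin@.12",unproj_z("top",c[0],c[1],.12),c)
# console outline via white mask
r=arm.outline_of("regulator","top"); m=r[0]["mask"].astype(np.uint8); print(m.sum())
cs,_=cv2.findContours(m,cv2.RETR_EXTERNAL,cv2.CHAIN_APPROX_NONE); b=cv2.minAreaRect(max(cs,key=len)); print(b)
for q in cv2.boxPoints(b): print(unproj_z("top",q[0],q[1],.045))
a=cv2.imread("pics/side0.png"); 
u,v=map(int,proj("side",[.54,.2,.05])); cv2.imwrite("pics/sidecrop.png",cv2.resize(a[v-45:v+35,u-50:u+50],(800,600*800//800),interpolation=cv2.INTER_CUBIC))
for n in ("top","side"):
  for k in ["knob_grip","knob_pointer","scale_mark","lever_aim","lever_grip"]: 
    arm.get_image(n); print(n,k,tip(k,n)[:2])
E
```

```text
top [0.53519059 0.19892036 0.047     ] 6 [0.53619885 0.17368201 0.077     ] 35
green [ 0.56621167 -0.30256526  0.0425    ] 30
white [ 0.57099826 -0.23836391  0.0425    ] 26
red [ 0.53928411 -0.18452498  0.0415    ] 8
side [nan nan nan] 0 [0.53718768 0.17736823 0.077     ] 7
green [ 0.5667638  -0.30185854  0.0425    ] 33
white [ 0.56574239 -0.24263615  0.0425    ] 36
red [ 0.54093624 -0.18232294  0.0415    ] 12
fin@.12 [0.51666822 0.28113441 0.12      ] (np.float64(168.94995578232047), np.float64(194.92036296176445), 69)
2916
((193.6270751953125, 189.57545471191406), (44.897674560546875, 78.22416687011719), 75.69972229003906)
[0.57158295 0.36804875 0.045     ]
[0.62607956 0.13551737 0.045     ]
[0.49623354 0.10275625 0.045     ]
[0.4403766  0.33378586 0.045     ]
top knob_grip [(0.79, array([0.5459, 0.1714, 0.0793]))]
top knob_pointer [(0.76, array([0.5205, 0.1819, 0.056 ]))]
top scale_mark [(0.7, array([0.5372, 0.1924, 0.0462])), (0.37, array([ 0.5121, -0.2069,  0.0835]))]
top lever_aim [(0.7, array([ 0.3957, -0.5069,  0.0449])), (0.66, array([ 0.5421, -0.1846,  0.0426]))]
top lever_grip [(0.61, array([ 0.3628, -0.5316,  0.0792])), (0.52, array([ 0.5106, -0.2089,  0.0801]))]
side knob_grip [(0.67, array([0.5487, 0.1728, 0.0807]))]
side knob_pointer [(0.71, array([0.5263, 0.1762, 0.057 ])), (0.61, array([3.775e-01, 3.300e-03, 2.000e-04]))]
side scale_mark []
side lever_aim [(0.72, array([ 0.3972, -0.5027,  0.0447])), (0.71, array([ 0.5367, -0.1827,  0.0498]))]
side lever_grip [(0.87, array([ 0.3663, -0.5265,  0.0785])), (0.58, array([ 0.5093, -0.2094,  0.0801]))]h.py:23: RuntimeWarning: invalid value encountered in scalar divide
  return (sat*u).sum()/sat.sum(),(sat*v).sum()/sat.sum(),int((m>0).sum())
```

View pics/sidecrop.png

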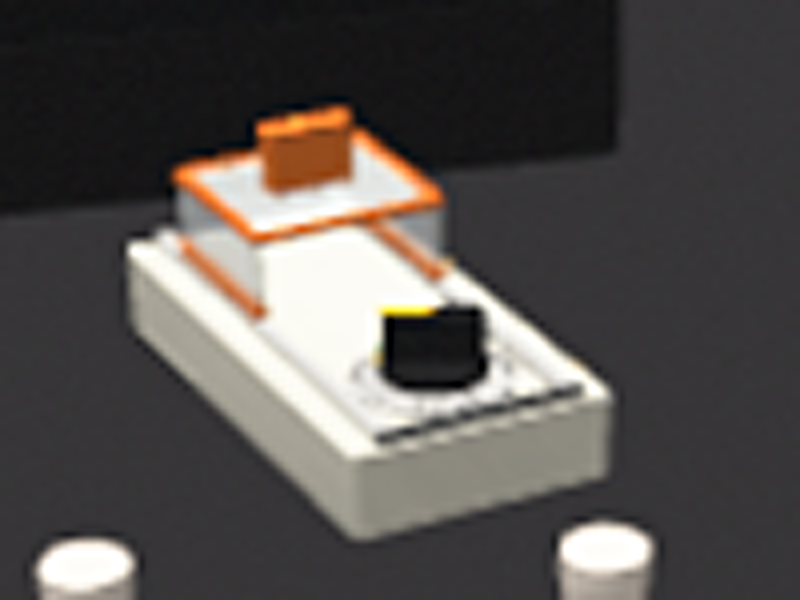

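```bash
cat >> h.py <<'E'
from scipy.spatial.transform import Rotation as Rn
def ori(a):  # tool down, jaw axis at world angle a
    c,s=np.cos(a),np.sin(a)
    q=Rn.from_matrix(np.array([[s,0,c],[-c,0,s],[0,-1,0]])).as_quat(); return [q[3],q[0],q[1],q[2]]
HZ=.0784
E
python3 - <<'E'
from h import *
im=cv2.imread("pics/top0.png"); hsv=cv2.cvtColor(im,cv2.COLOR_BGR2HSV)
m=((hsv[...,2]>200)&(hsv[...,1]<60)).astype(np.uint8)
m[:, :140]=0;m[:,245:]=0;m[:150]=0;m[230:]=0
m=cv2.morphologyEx(m,cv2.MORPH_CLOSE,np.ones((9,9)))
n,l,s,c=cv2.connectedComponentsWithStats(m); k=1+np.argmax(s[1:,4]); print(s[k])
cs,_=cv2.findContours((l==k).astype(np.uint8),0,cv2.CHAIN_APPROX_NONE); b=cv2.minAreaRect(cs[0]); print(b)
Q=np.array([unproj_z("top",q[0],q[1],.045) for q in cv2.boxPoints(b)]); print(Q,Q.mean(0))
print([np.linalg.norm(Q[i]-Q[i-1]) for i in range(4)])
# direction by PCA of pixels
print("jaw now",Rn.from_quat(np.roll(arm.get_orientation(),-1)).as_matrix().round(3), Rn.from_quat(np.roll(ori(0.3),-1)).as_matrix().round(3))
import math
for a in [72,25,-108,-155]:
    for z in(.079,.2):
        j=arm.inverse_kinematics([.548,.171,z+HZ],ori(math.radians(a))); print(a,None if j is None else np.round(j,2))
E
```

```text
[ 153  163   81   57 2726]
((192.37271118164062, 191.4109649658203), (39.80453109741211, 75.157958984375), 75.20323944091797)
[[0.55862091 0.36559856 0.045     ]
 [0.61301023 0.14265773 0.045     ]
 [0.49814282 0.11258219 0.045     ]
 [0.44259596 0.33423365 0.045     ]] [0.52809248 0.23876803 0.045     ]
[np.float64(0.12018962874484104), np.float64(0.22947943594730433), np.float64(0.1187394624334359), np.float64(0.22850562940069596)]
jaw now [[-0.933  0.     0.359]
 [-0.359 -0.    -0.933]
 [ 0.    -1.     0.   ]] [[ 0.296  0.     0.955]
 [-0.955  0.     0.296]
 [-0.    -1.     0.   ]]
72 [ 0.2   0.21  1.52 -0.    1.41 -1.05]
72 [ 0.2   0.15  1.35 -0.    1.64 -1.05]
25 [ 0.2   0.21  1.52  0.    1.41 -0.23]
25 [ 0.2   0.15  1.35  0.    1.64 -0.23]
-108 [0.2  0.21 1.52 0.   1.41 2.09]
-108 [0.2  0.15 1.35 0.   1.64 2.09]
-155 None
-155 None
```

```bash
python3 - <<'E'
from h import *
r=np.radians
K=[.5465,.171]
arm.move_pose([*K,.20+HZ],ori(r(72)))
arm.line_to([*K,.079+HZ],vel=.12,threshold=15)
print(arm.get_position(),arm.get_contact_force())
arm.grasp(15); print(arm.get_grip_width()*94,arm.get_contact_force())
a=22
arm.line_to([*K,.079+HZ],ori=ori(r(a)),vel=.05)
print(arm.get_contact_force(),arm.get_ft_torque(),arm.get_grip_width()*94)
arm.open(); print(arm.get_contact_force())
arm.line_to([*K,.22+HZ],vel=.15)
j=arm.get_joint_pos(); 
arm.move_pose([.40,.10,.30+HZ],ori(r(76)))
print(arm.get_time_s())
for n in("top","side"):
    im,d=arm.get_image(n); cv2.imwrite(f"pics/{n}1.png",im)
    print(n,[tip(k,n)[:2] for k in("knob_grip","knob_pointer","scale_mark","cover_grip")])
    u,v=map(int,proj(n,[.545,.185,.05])); print(u,v); cv2.imwrite(f"pics/{n}1c.png",cv2.resize(im[v-20:v+20,u-20:u+20],(400,400),interpolation=cv2.INTER_CUBIC))
E
python3 -c "
import cv2,numpy as np
cv2.imwrite('pics/b1.png',np.hstack([cv2.imread('pics/top1c.png'),cv2.imread('pics/side1c.png')]))"
```

```text
[0.54708714 0.17110287 0.1584829 ] [ 1.20900113 -0.37550762 -0.03055606]
14.015909377422357 [ 1.82278921  3.68990597 -1.60992803]
[ 0.36870174  2.65739738 -0.14407796] [ 0.50521728 -0.1927928   0.04400547] 14.132731998952137
[ 0.70741995  0.40114007 -1.04254291]
12.1
top [[(0.7, array([0.5463, 0.1714, 0.0805]))], [(0.48, array([0.5343, 0.2013, 0.0559])), (0.16, array([0.5292, 0.2379, 0.0018]))], [(0.56, array([0.538 , 0.1948, 0.044 ]))], [(0.66, array([0.5155, 0.2845, 0.1052]))]]
209 185
side [[(0.59, array([0.5495, 0.1692, 0.0783]))], [(0.69, array([0.5367, 0.1934, 0.0588])), (0.3, array([ 3.267e-01,  2.530e-01, -1.000e-04]))], [(0.41, array([0.5405, 0.1942, 0.0473]))], [(0.85, array([0.5163, 0.2886, 0.1096]))]]
301 157
```

View pics/b1.png

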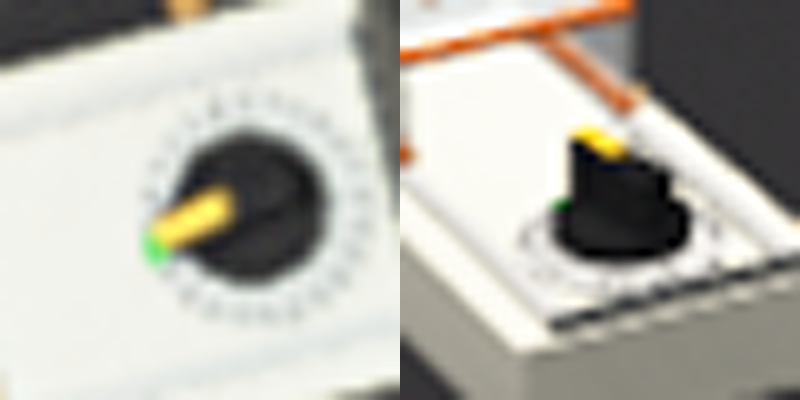

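View pics/top1.png

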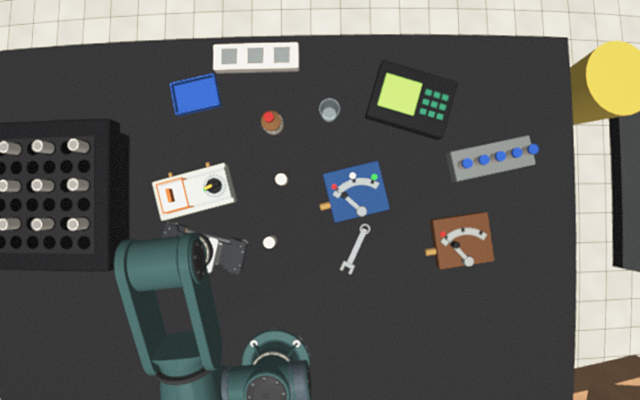

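```bash
cat > ov.py <<'E'
from h import *
def overlay(f,out,K,pa,ma,S=14,n="top"):
    im=cv2.imread(f); u,v=map(int,proj(n,[.545,.183,.05])); h=20
    c=cv2.resize(im[v-h:v+h,u-h:u+h],(2*h*S,2*h*S),interpolation=cv2.INTER_CUBIC)
    def P(x,y,z): 
        a=proj(n,[x,y,z]); return [int((a[0]-u+h+.5)*S),int((a[1]-v+h+.5)*S)]
    def rect(r0,r1,w,ang,z,col):
        d=np.array([np.cos(ang),np.sin(ang)]); e=np.array([-d[1],d[0]])
        pts=[P(*(np.array(K)+r*d+s*w/2*e),z) for r,s in((r0,-1),(r1,-1),(r1,1),(r0,1))]
        cv2.polylines(c,[np.array(pts)],True,col,1)
    def circ(r,z,col): cv2.polylines(c,[np.array([P(K[0]+r*np.cos(t),K[1]+r*np.sin(t),z) for t in np.linspace(0,6.3,60)])],True,col,1)
    circ(.024,.056,(255,0,255)); circ(.036,.047,(255,120,0))
    rect(-.022,.022,.014,np.radians(pa),.079,(0,0,255)); rect(.025,.036,.009,np.radians(ma),.047,(0,120,0))
    cv2.imwrite(out,c)
E
python3 - <<'E'
from ov import *
overlay("pics/top0.png","pics/o0.png",[.5465,.171],161,112)
overlay("pics/top1.png","pics/o1.png",[.5465,.171],112,112)
E
```

```text
(no output)
```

View pics/o0.png

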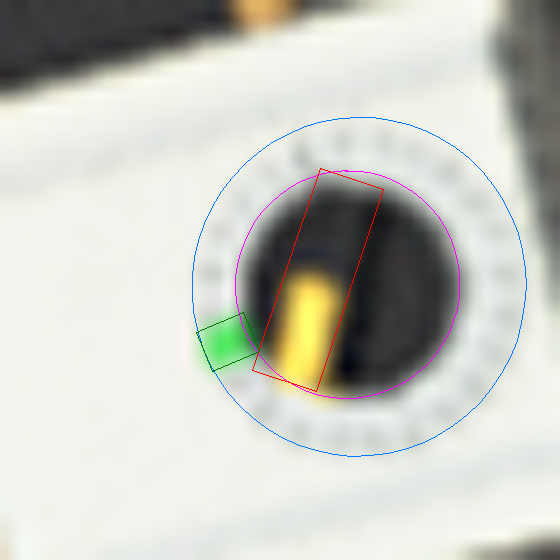

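View pics/o1.png

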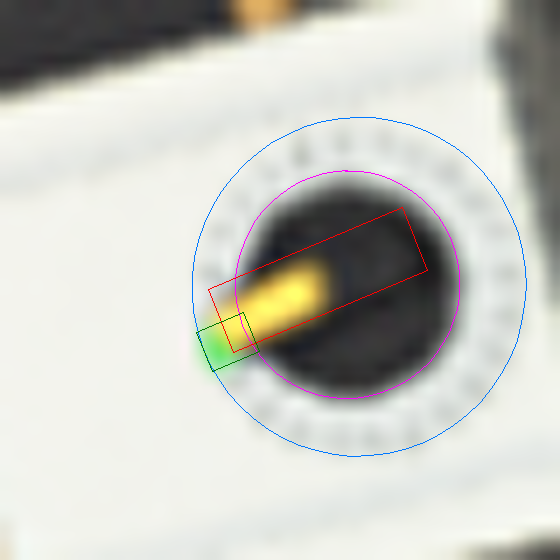

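```bash
cat > fit.py <<'E'
from h import *
from scipy.optimize import least_squares
n="top"
def render(K,pa,ma,u,v,h=16,S=8,yw=.006):
    c=np.full((2*h*S,2*h*S,3),240,np.uint8); c[:]=(238,240,240)
    def P(p): 
        a=proj(n,p); return [((a[0]-u+h+.5)*S*16),((a[1]-v+h+.5)*S*16)]
    def fill(pts,col,hull=True):
        q=np.round(np.array([P(p) for p in pts])).astype(np.int32)
        if hull: q=cv2.convexHull(q)
        cv2.fillConvexPoly(c,q,col,shift=4)
    K=np.array(K)
    def rect(r0,r1,w,ang,zs):
        d=np.array([np.cos(ang),np.sin(ang)]); e=np.array([-d[1],d[0]])
        return [(*(K+r*d+s*w/2*e),z) for z in zs for r,s in((r0,-1),(r1,-1),(r1,1),(r0,1))]
    C=lambda r,zs:[(K[0]+r*np.cos(t),K[1]+r*np.sin(t),z) for z in zs for t in np.linspace(0,6.28,50)]
    fill(C(.036,[.047]),(228,230,230))
    fill(rect(.025,.036,.009,ma,[.047]),(80,225,90))
    fill(C(.024,[.048,.056]),(35,35,35))
    fill(rect(.022,.024,yw,pa,[.056]),(60,210,250))
    fill(rect(-.022,.022,.014,pa,[.056,.079]),(35,35,35))
    fill(rect(0,.022,yw,pa,[.079]),(60,210,250))
    c=cv2.GaussianBlur(c,(0,0),S*.6)
    return cv2.resize(c,(2*h,2*h),interpolation=cv2.INTER_AREA)
def fit(f,p0):
    im=cv2.imread(f); u,v=map(int,proj(n,[.545,.175,.05])); h=16
    T=im[v-h:v+h,u-h:u+h].astype(float)
    sc=np.array([500,500,10,10])
    fun=lambda q:(render(q[:2]/sc[:2],q[2]/10,q[3]/10,u,v)-T)[5:27,2:30].ravel()/100
    best=None
    for da in(-.15,0,.15):
      for db in (-.1,.1):
        r=least_squares(fun,(np.array(p0)+[0,0,da,db])*sc,diff_step=3e-4,loss="soft_l1")
        if best is None or r.cost<best.cost: best=r
    q=best.x/sc; print(f,q[:2],"pointer",np.degrees(q[2]),"mark",np.degrees(q[3]),"cost",best.cost)
    R=render(*[q[:2],q[2],q[3]],u,v)
    cv2.imwrite(f.replace(".png","fit.png"),cv2.resize(np.hstack([T.astype(np.uint8),R]),None,fx=12,fy=12,interpolation=cv2.INTER_NEAREST))
E
python3 - <<'E'
from fit import *
r=np.radians
fit("pics/top0.png",[.545,.1695,r(161),r(110)])
fit("pics/top1.png",[.545,.1695,r(112),r(110)])
E
```

```text
Traceback (most recent call last):
  File "fit.py", line 33, in fit
    r=least_squares(fun,(np.array(p0)+[0,0,da,db])*sc,diff_step=3e-4,loss="soft_l1")
  File "fit.py", line 29, in <lambda>
    fun=lambda q:(render(q[:2]/sc[:2],q[2]/10,q[3]/10,u,v)-T)[5:27,2:30].ravel()/100
                  ~~~~~~^^^^^^^^^^^^^^^^^^^^^^^^^^^^^^^^^^
  File "fit.py", line 17, in render
    fill(C(.036,[.047]),(228,230,230))
    ~~~~^^^^^^^^^^^^^^^^^^^^^^^^^^^^^^
  File "fit.py", line 9, in fill
    q=np.round(np.array([P(p) for p in pts])).astype(np.int32)
                         ~^^^
  File "fit.py", line 7, in P
    a=proj(n,p); return [((a[0]-u+h+.5)*S*16),((a[1]-v+h+.5)*S*16)]
  File "h.py", line 14, in proj
    K,k1,P=cal(n); q=np.linalg.inv(P)@np.append(p,1); x=q[:2]/q[2]; x=x*(1+k1*(x@x))
           ~~~^^^
  File "h.py", line 4, in cal
    c=arm.calibration(n); return np.array(c["K"]),c["k1"],np.array(c["pose"])
ValueError: time passes only in moves, steps and waits
```

Calibration calls are limited per script, so I'll cache the values. Nelder–Mead also copes better with the rasterised cost.

```bash
python3 - <<'E'
s=open('h.py').read()
s=s.replace("def cal(n):","import functools\n@functools.lru_cache(None)\ndef cal(n):",1); open('h.py','w').write(s)
f=open('fit.py').read()
f=f.replace("least_squares","minimize",1)
f=f.replace('''r=minimize''','''r=minimize''')
a=f.index("    for da in"); b=f.index("    q=best.x")
f=f[:a]+'''    g=lambda q:np.abs(fun(q)).sum()
    for da in(-.15,.15):
        x0=(np.array(p0)+[0,0,da,0])*sc
        r=minimize(g,x0,method="Nelder-Mead",options=dict(initial_simplex=np.vstack([x0]+[x0+d for d in np.diag([1,1,1.5,1.5])]),maxiter=250))
        if best is None or r.fun<best.fun: best=r
'''+f[b:].replace("best.cost","best.fun")
open('fit.py','w').write(f)
E
time python3 - <<'E'
from fit import *
r=np.radians
fit("pics/top0.png",[.545,.1695,r(161),r(110)])
fit("pics/top1.png",[.545,.1695,r(112),r(110)])
a=cv2.imread("pics/top0fit.png");b=cv2.imread("pics/top1fit.png"); cv2.imwrite("pics/fits.png",cv2.resize(np.vstack([a,b]),(590,590)))
E
```

```text
pics/top0.png [0.54542118 0.17155817] pointer 173.18451791663125 mark 110.06808171795946 cost 334.82
pics/top1.png [0.54539148 0.17147692] pointer 120.81625381501895 mark 110.94798799610821 cost 336.58
real	0m8.008s
user	0m10.027s
sys	0m1.168s
```

View pics/fits.png

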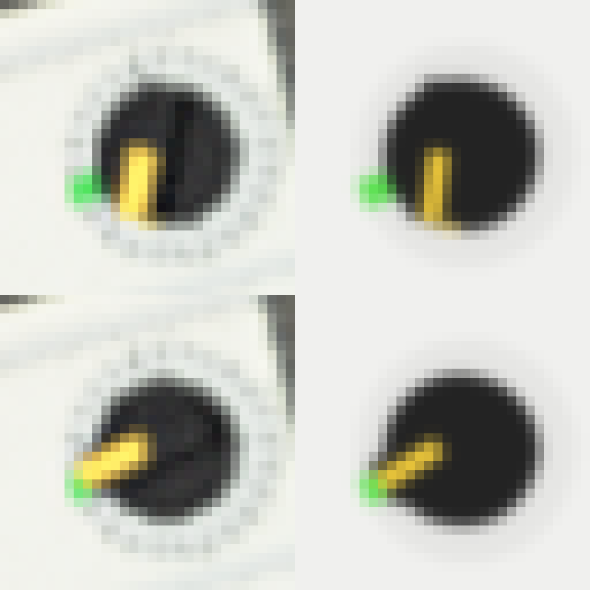

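```bash
sed -e 's/yw=.006)/yw=.008)/' -e "s/fill(rect(0,.022,yw,pa,\[.079\])/fill(rect(-.022,.022,.014,pa,[.079]),(52,50,50)); fill(rect(0,.022,yw,pa,[.079])/" -e 's/(60,210,250)/(60,215,255)/g' -e 's/\[.056,.079\]),(35,35,35)/[.056,.079]),(22,22,22)/' -e 's/(.024,\[.048,.056\]),(35,35,35)/(.024,[.048,.056]),(45,45,45)/' fit.py > fit2.py
python3 - <<'E'
from fit2 import *
r=np.radians
fit("pics/top0.png",[.545,.1695,r(165),r(110)])
fit("pics/top1.png",[.545,.1695,r(116),r(110)])
a=cv2.imread("pics/top0fit.png");b=cv2.imread("pics/top1fit.png"); cv2.imwrite("pics/fits2.png",cv2.resize(np.vstack([a,b]),(590,590)))
print(Rn.from_quat(np.roll(arm.get_orientation(),-1)).as_matrix().round(3))
E
```

```text
pics/top0.png [0.5454072 0.1721652] pointer 171.31167884928539 mark 111.65151881236287 cost 263.02000000000004
pics/top1.png [0.54547139 0.17178943] pointer 115.61820257141459 mark 111.35287991538509 cost 266.54999999999995
[[ 0.97  -0.     0.242]
 [-0.242 -0.     0.97 ]
 [-0.    -1.    -0.   ]]
```

View pics/fits2.png

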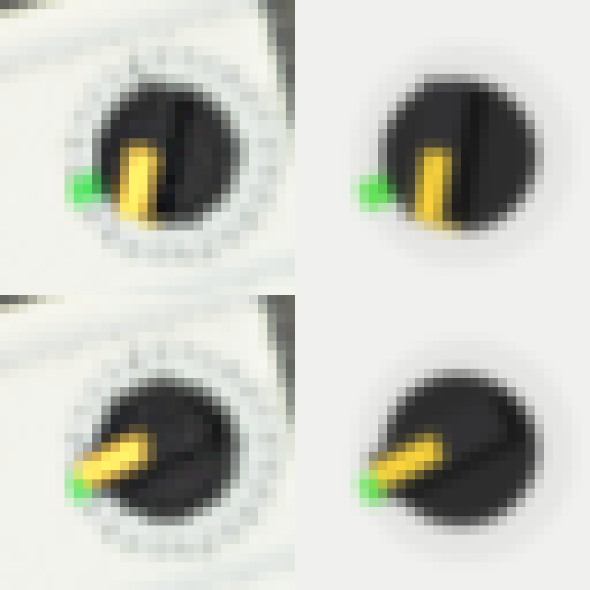

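```bash
python3 - <<'E'
from h import *
r=np.radians
K=[.546,.1715]
arm.move_pose([*K,.18+HZ],ori(r(24)))
arm.line_to([*K,.079+HZ],vel=.15,threshold=15)
arm.grasp(25); print(arm.get_grip_width()*94,arm.get_contact_force(),arm.get_ft_torque())
arm.line_to([*K,.079+HZ],ori=ori(r(19.5)),vel=.05)
print(arm.get_contact_force(),arm.get_ft_torque(),arm.get_grip_width()*94)
arm.dwell(.3)
R=Rn.from_quat(np.roll(arm.get_orientation(),-1)).as_matrix(); print(np.degrees(np.arctan2(R[1,2],R[0,2])))
arm.open()
arm.line_to([*K,.22+HZ],vel=.2)
arm.move_pose([.40,.10,.30+HZ],ori(r(76)))
print(arm.get_time_s())
for n in("top","side"):
    im,d=arm.get_image(n); cv2.imwrite(f"pics/{n}2.png",im)
    print(n,[tip(k,n)[:2] for k in("knob_grip","knob_pointer","scale_mark")])
from fit2 import fit
fit("pics/top2.png",[.545,.1695,r(112),r(110)])
cv2.imwrite("pics/f2.png",cv2.resize(cv2.imread("pics/top2fit.png"),(780,390)))
E
```

```text
13.905886968050902 [ 0.68325     0.40448957 -1.1490573 ] [ 0.01296455 -0.22409796  0.05851478]
[ 0.17114148  0.68778562 -1.05876285] [ 0.03142363 -0.26979225 -0.04482747] 14.05469641282669
19.53220663059571
19.2833
top [[(0.65, array([0.5477, 0.1759, 0.0795]))], [(0.68, array([0.5362, 0.1948, 0.0554])), (0.63, array([ 0.5134, -0.2088,  0.0824]))], [(0.7, array([0.5372, 0.1966, 0.0456]))]]
side [[(0.52, array([0.549 , 0.1703, 0.0773])), (0.46, array([7.328e-01, 3.000e-04, 1.200e-03]))], [(0.57, array([0.5407, 0.1951, 0.0592]))], [(0.41, array([0.5367, 0.1937, 0.0488]))]]
pics/top2.png [0.54465702 0.17155269] pointer 105.73404447388124 mark 108.07553934818235 cost 267.9
```

View pics/f2.png

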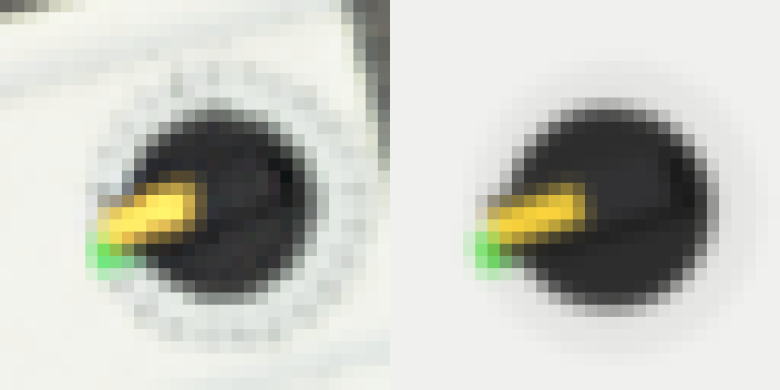

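```bash
cat > scan.py <<'E'
import sys
from fit2 import *
K=[.5453,.1719]; u,v=map(int,proj(n,[.545,.175,.05])); h=16
T={i:cv2.imread(f"pics/top{i}.png")[v-h:v+h,u-h:u+h].astype(float) for i in (0,1,2)}
S=np.arange(96,126,2)
for yw in(.006,.008):
  for i,ss in((1,S),(2,S),(0,np.arange(156,184,2))):
    o=[]
    for a in ss:
        o.append(min(np.abs(render([K[0]+dx,K[1]+dy],np.radians(a),np.radians(m),u,v,yw=yw)-T[i])[5:27,2:30].sum()/1000 for dx in(-.0006,0,.0006) for dy in(-.0006,0,.0006) for m in (109,112)))
    print(yw,i,dict(zip(ss.tolist(),np.round(o,1).tolist())))
E
python3 scan.py
```

```text
0.006 1 {96: 30.7, 98: 30.4, 100: 30.0, 102: 29.5, 104: 29.3, 106: 29.2, 108: 29.0, 110: 29.0, 112: 28.9, 114: 28.9, 116: 28.8, 118: 28.7, 120: 28.8, 122: 28.9, 124: 28.9}
0.006 2 {96: 29.7, 98: 29.4, 100: 29.2, 102: 29.0, 104: 28.9, 106: 28.9, 108: 28.8, 110: 28.9, 112: 28.8, 114: 29.0, 116: 29.1, 118: 29.2, 120: 29.5, 122: 29.9, 124: 30.3}
0.006 0 {156: 30.6, 158: 30.1, 160: 29.6, 162: 29.2, 164: 28.9, 166: 28.7, 168: 28.6, 170: 28.5, 172: 28.5, 174: 28.6, 176: 28.8, 178: 29.0, 180: 29.5, 182: 30.0}
0.008 1 {96: 29.7, 98: 29.2, 100: 28.7, 102: 28.3, 104: 27.8, 106: 27.4, 108: 27.1, 110: 27.1, 112: 26.9, 114: 26.8, 116: 26.8, 118: 26.9, 120: 27.0, 122: 27.2, 124: 27.6}
0.008 2 {96: 28.5, 98: 27.9, 100: 27.5, 102: 27.2, 104: 27.0, 106: 26.9, 108: 26.8, 110: 27.0, 112: 26.9, 114: 27.1, 116: 27.3, 118: 27.8, 120: 28.2, 122: 28.6, 124: 29.2}
0.008 0 {156: 29.5, 158: 28.7, 160: 28.0, 162: 27.5, 164: 27.0, 166: 26.7, 168: 26.5, 170: 26.5, 172: 26.5, 174: 26.7, 176: 27.0, 178: 27.5, 180: 28.1, 182: 28.9}
```

```bash
python3 - <<'E'
from h import *
r=np.radians; t=.241; yd=np.array([-np.sin(t),np.cos(t)])
F=np.array([.5165,.2875]); a=np.pi/2+t
arm.move_pose([*F,.20+HZ],ori(a))
arm.line_to([*F,.114+HZ],vel=.12,threshold=15)
arm.grasp(12); print(arm.get_grip_width()*94,arm.get_contact_force())
p=np.array(arm.get_position())
print(arm.line_to([*(F-.119*yd),.114+HZ],vel=.1,threshold=20),arm.get_contact_force())
print(arm.line_to([*(F-.136*yd),.114+HZ],vel=.03,threshold=10),arm.get_contact_force())
q=np.array(arm.get_position()); print((q-p)[:2]@yd,arm.get_grip_width()*94,q)
arm.open(); arm.line_to([*q[:2],.22+HZ],vel=.2)
arm.move_pose([.40,.0,.30+HZ],ori(r(76)))
print(arm.get_time_s())
for n in("top","side"):
    im,d=arm.get_image(n); cv2.imwrite(f"pics/{n}3.png",im)
    print(n,[tip(k,n)[:2] for k in("knob_grip","knob_pointer","cover_grip")])
    u,v=map(int,proj(n,[.54,.2,.06])); cv2.imwrite(f"pics/{n}3c.png",cv2.resize(im[v-40:v+40,u-40:u+40],(400,400),interpolation=cv2.INTER_CUBIC))
cv2.imwrite('pics/b3.png',np.hstack([cv2.imread('pics/top3c.png'),cv2.imread('pics/side3c.png')]))
E
```

```text
11.923639171679874 [ 0.22060439 -1.93856039  0.50840871]
False [ 3.24366738  1.83266586 -2.23294086]
True [-0.14160192  1.40263708  2.96425441]
-0.1192449811803289 12.06060945368166 [0.54535109 0.17144638 0.19231367]
27.2917
top [[], [(0.71, array([ 0.5156, -0.208 ,  0.0837])), (0.43, array([0.5316, 0.2412, 0.0006]))], [(0.85, array([0.5446, 0.1734, 0.105 ]))]]
side [[(0.5, array([0.5464, 0.1697, 0.0784])), (0.28, array([ 0.5379, -0.1817,  0.0466]))], [(0.52, array([0.5401, 0.1945, 0.0577]))], [(0.84, array([0.5402, 0.173 , 0.1083]))]]
```

View pics/b3.png

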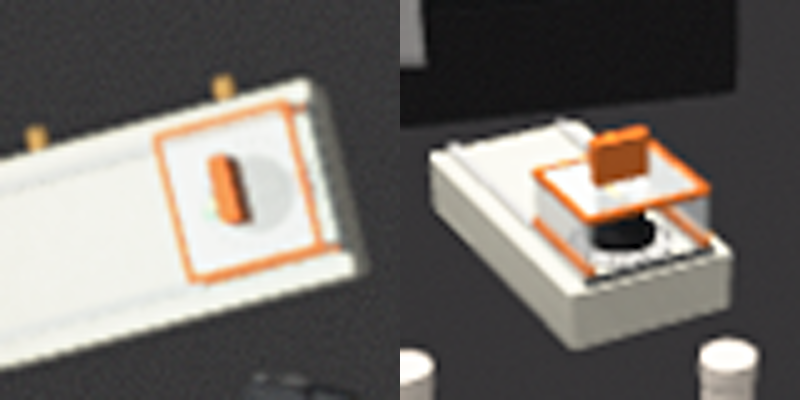

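The cover travelled about 119 mm because the last line tripped its threshold early. I'll regrip and push to the stop in small steps while watching the force.

```bash
python3 - <<'E'
from h import *
t=.241; yd=np.array([-np.sin(t),np.cos(t)])
F=np.array([.5452,.1716]); a=np.pi/2+t
arm.move_pose([*F,.18+HZ],ori(a))
arm.line_to([*F,.114+HZ],vel=.15,threshold=15)
arm.grasp(15); arm.dwell(.2)
f0=np.array(arm.get_contact_force()); p0=np.array(arm.get_position()); print(f0)
for i in range(1,10):
    arm.line_to([*(F-.0015*i*yd),.114+HZ],vel=.02); arm.dwell(.1)
    f=np.array(arm.get_contact_force()); d=(np.array(arm.get_position())-p0)[:2]@yd
    print(i,round(d*1000,2),f.round(2),round(f[:2]@yd,2))
    if (f)[:2]@yd>10: break
q=np.array(arm.get_position())
arm.open(); arm.line_to([*q[:2],.20+HZ],vel=.2)
print(arm.get_time_s())
E
```

```text
[-0.63259257  1.32547731  0.58677826]
1 -0.32 [-1.13  5.81 -0.42] 5.91
2 -0.6 [-1.83  8.58  0.04] 8.77
3 -0.9 [-1.84 12.89  0.69] 12.96
33.6417
```

```bash
cat > piv.py <<'E'
from h import *
from scipy.optimize import least_squares
g=np.array([.510,-.2092]);
pts=[(g,.07,0),(np.array([.539,-.1838]),.108,0),(np.array([.5665,-.3023]),.108,1.2),(np.array([.570,-.2395]),.108,.6)]
o=np.array([.5244,-.2486])
def res(x):
    r=[]
    for p,R,q in pts: r+=list(x[:2]+R*np.array([np.cos(x[2]-q),np.sin(x[2]-q)])-p)
    b=x[2]-.6; r+=list(x[:2]+.06*np.array([np.cos(b),np.sin(b)])-o)
    return r
x=least_squares(res,[.459,-.257,.75]).x
E
python3 - <<'E'
from piv import *
print(x,np.round(res(x),4)*1000)
import math
b=x[2]
for q in (0,.4,.8,1.2):
    p=x[:2]+.07*np.array([np.cos(b-q),np.sin(b-q)])
    for s in(1,-1):
        j=arm.inverse_kinematics([*p,.084+HZ],ori(b-q+s*np.pi/2)); print(q,s,p,None if j is None else np.round(j,2))
E
```

```text
[ 0.46497836 -0.26243583  0.82527325] [ 2.5 -1.8 -0.8  0.7 -1.   0.3  0.2  1.2 -0.9 -0.4]
0 1 [ 0.5124633  -0.21100451] None
0 -1 [ 0.5124633  -0.21100451] [-0.49  0.17  1.57 -0.    1.41  0.25]
0.4 1 [ 0.52874318 -0.23355595] [-0.51  0.22  1.51 -0.    1.42 -2.51]
0.4 -1 [ 0.52874318 -0.23355595] [-0.51  0.22  1.51 -0.    1.42  0.63]
0.8 1 [ 0.53495601 -0.26066689] [-0.55  0.25  1.46 -0.    1.43 -2.14]
0.8 -1 [ 0.53495601 -0.26066689] [-0.55  0.25  1.46 -0.    1.43  1.  ]
1.2 1 [ 0.5301209  -0.28805711] [-0.59  0.27  1.44 -0.    1.43 -1.79]
1.2 -1 [ 0.5301209  -0.28805711] [-0.59  0.27  1.44  0.    1.43  1.35]
```

```bash
python3 - <<'E'
from piv import *
b=x[2]
def P(q): return x[:2]+.07*np.array([np.cos(b-q),np.sin(b-q)])
h=[.5112,-.2100]
arm.move_pose([*h,.20+HZ],ori(b-np.pi/2))
print(arm.line_to([*h,.084+HZ],vel=.12,threshold=15))
arm.grasp(20); print(arm.get_grip_width()*94,arm.get_contact_force())
for q in (.2,.4,.6,.8,1.0,1.2):
    arm.line_to([*P(q),.084+HZ],ori=ori(b-q-np.pi/2),vel=.06)
    print(q,np.round(arm.get_contact_force(),1))
arm.dwell(.3); print(arm.get_position(),P(1.2),arm.get_contact_force(),arm.get_grip_width()*94)
arm.open(); arm.line_to([*P(1.2),.20+HZ],vel=.15)
arm.move_pose([.30,-.10,.30+HZ],ori(-.6))
print(arm.get_time_s())
for n in("top","side"):
    im,d=arm.get_image(n); cv2.imwrite(f"pics/{n}4.png",im)
    print(n,[tip(k,n)[:3] for k in("lever_grip","lever_aim","green_disc","cover_grip","knob_pointer","scale_mark")])
    u,v=map(int,proj(n,[.53,-.25,.06])); cv2.imwrite(f"pics/{n}4c.png",cv2.resize(im[v-45:v+45,u-45:u+45],(400,400),interpolation=cv2.INTER_CUBIC))
cv2.imwrite('pics/b4.png',np.hstack([cv2.imread('pics/top4c.png'),cv2.imread('pics/side4c.png')]))
E
```

```text
False
19.456183021940323 [ 5.81722917 -4.19133991 -3.6059681 ]
0.2 [ 1.9 -1.3 -1.3]
0.4 [ 2.  -0.7 -2. ]
0.6 [ 3.  -1.4 -1.9]
0.8 [ 4.9 -1.2 -3. ]
1.0 [ 5.3 -2.4 -3. ]
1.2 [ 5.1 -1.5 -2.7]
[ 0.53051095 -0.2878035   0.16245673] [ 0.5301209  -0.28805711] [ 5.01078033 -3.13856448 -3.75227314] 19.591921598801978
43.475
top [[(0.52, array([ 0.5322, -0.2845,  0.0818])), (0.48, array([ 0.3669, -0.5313,  0.0821]))], [(0.74, array([ 0.3994, -0.5042,  0.0437])), (0.51, array([ 0.5668, -0.3039,  0.0433]))], [], [(0.9, array([0.5455, 0.1744, 0.1059]))], [], []]
side [[(0.64, array([ 0.3678, -0.5296,  0.0812]))], [(0.71, array([ 0.5645, -0.3034,  0.0483])), (0.67, array([ 0.3984, -0.5009,  0.0445]))], [(0.41, array([ 0.5709, -0.3053,  0.0412])), (0.35, array([0.5332, 0.2367, 0.0023]))], [(0.93, array([0.5425, 0.1727, 0.1076]))], [(0.42, array([0.5403, 0.1949, 0.0583])), (0.4, array([0.5391, 0.1919, 0.0482]))], [(0.41, array([0.5395, 0.1916, 0.0513]))]]
```

View pics/b4.png

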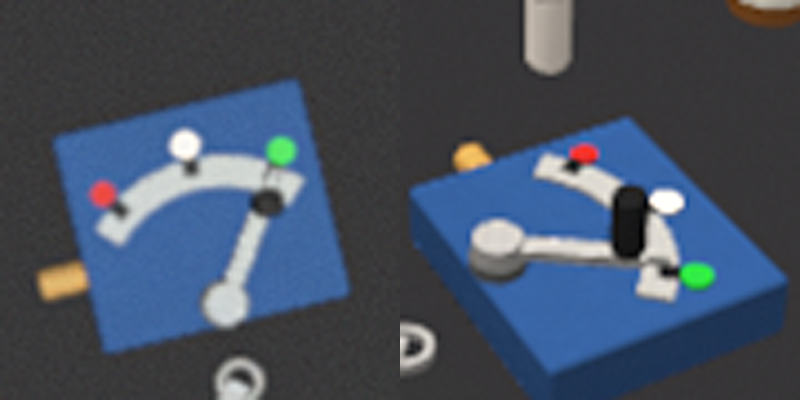

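View pics/top4.png

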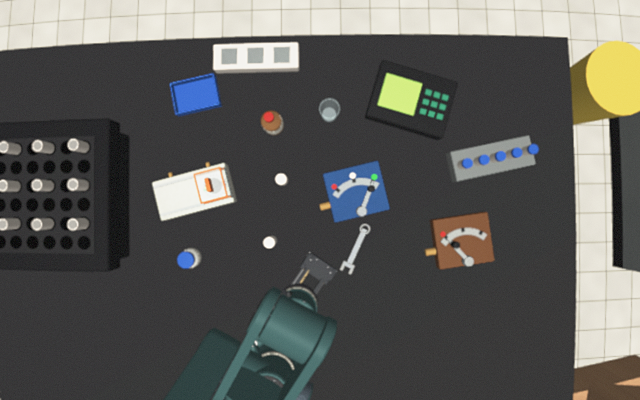

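The top view shows the lever running from its pivot to the green disc at about (374,178), and the cover over the knob at about (210,186). The bystanders haven't moved, so I'm handing the job in.

```bash
python3 - <<'E'
from h import *
print(arm.sign_off(),arm.get_time_s())
E
```

```text
the job is handed in; nothing more can be done
the job is handed in; nothing more can be done
```

I set the knob, slid the lock cover home and threw the blue valve's lever into the last notch, beside the green disc. I handed the job in just after 43.5 s, with the gripper open and clear of everything. Sign-off gives no verdict, so these are my own last checks:

- **Knob:** The first turn looked about 4° (up to 9° in one fit) short of the mark, so I gripped it again and trimmed it. A final image fit put the pointer at about 109° and the mark at about 110.5°, each good to about 2°; the limit is about 8°. One looser fit gave 106° for the pointer and 108° for the mark. The last side-camera pictures put the pointer tip about 3 mm from the mark, but those readings are only good to about 4 mm each.
- **Cover:** It is against its end stop. The first push stopped on a force limit after about 119 mm, short of the 125 mm I expected. On a second push it moved less than 1 mm while the force rose to 13 N, well above its 2 N sliding force, so I think my estimate of its starting position was off.
- **Lever:** It points at the green disc in both cameras. The network's lever_aim point was 2 to 7 mm from the disc centre, within the 9 mm limit. The top camera's network did not report the disc this time, so there I used its position from the start.
- **Bystanders:** All are upright and look unmoved in the last top picture; I checked this by eye only.

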